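Aim the infrared thermometer at the hot post

ROBOT

A 6-joint arm with a two-finger parallel gripper is mounted at the origin on the work surface; the furniture and walls round the work are solid. World frame = base frame: x ahead of the robot, y to its left, z up, the work surface at z = 0. Lengths are in m, angles in rad, forces in N, time in s.
With the tool pointing down it reaches from about 0.375 to 0.975 m from the base axis. Payload 3.8 kg.
Tool frame: the origin (TCP) lies at the very end of the fingers, on their centre line; the grasp point (between the pads) lies 19 mm behind it; z points along the fingers, y is the line along which they close (so a half turn about z gives the same grasp; the last joint's range is limited). The gripper opens to 85 mm and grips with 20 to 120 N. Pads are 22 mm wide; open, the fingers measure 114 mm over their backs; the gripper's body (76 mm by 85 mm) begins 54 mm behind the grasp point. The pads swing forward as they close: fully open they stand 13 mm farther back than shut.
Start: joints at [1.236, 0.264, 1.604, -0, 1.274, -0.037], TCP at [0.198, 0.645, 0.231] pointing down, gripper open.
Joint ranges: [-2.63, 2.63], [-0.94, 2.18], [0.31, 2.57], [-1.31, 4.45], [0, 2.66], [-2.55, 2.55]. Speed limits (rad/s): [2.57, 2.57, 3.14, 3.14, 3.14, 3.14].

INTERFACE

Orientations are given as a rotation vector (axis times angle).
In Python, from workcell import monitor, viewer, job gives the robot as it stands. The module is installed in compiled form; this text tells all that it offers.
- The arm moves only by the tool step_arm, never from a script. Its argument "series" is one flat list of numbers, 4 for each row, row after row: the shift along the tool's x, y, z in m, then the turn about the tool's z in rad. A call has 1 to 8 rows; each row is the pose to reach, as a shift and turn from the pose commanded when the call began, along the tool's axes at that moment; what a row does not reach only later rows make up. A row lasts 1/8 s, in which the tool goes at most 62.5 mm and 10.7 degrees, less where a joint would pass 70% of its speed; a pose out of reach is approached as far as the arm can. A call with a gripper value outside its range is refused whole. "gripper" is the opening, from 0 (shut) to 1 (fully open), set as the call begins (left out, the last holds). The fingers move at their own pace and stop on an object; "newtons" is the grip in N (left out, the last holds). Time passes only in rows, so rows that repeat a pose let the fingers close. It gives the time, the measured TCP pose, the force, the opening and the grip force at its end, in the units of the state.
- monitor.read_state(): the state, without advancing time (a new reading comes with each control period).
- viewer.read_camera(name): name is "scene" or "top"; returns a dict with "image" (480x640x3 uint8, red, green, blue), "intrinsics" (3x3 intrinsics, pixels), "T" (4x4, takes a point from camera to world coordinates). Camera axes: x right, y up, looking along -z (the intrinsics and any distortion apply to the point x, -y, -z); pixel columns grow to the right and rows downward; lengths in m; the calibration is good to about 2 mm. A picture is of the moment at which its call begins. There is no depth.
- job.finish_job(): hands the job in; it is judged then, once.
Trained networks look in a picture, given as the dict that the camera call returned (one of the last four; its "shot" number tells which), for a name from the list of things; names that differ only in an ending like _2 or _b are one class to them, and where a whole thing is asked for, a point or a joint stands for the part that bears it (a point fixed in the world has none). Each returns a list of dicts, best first, with "score" (0 to 1); they miss things now and then, are a little off and sometimes report something else, mostly with a low value. They report only what shows in the picture. A call takes as long as a camera call. They do not tell look-alikes from the thing itself.
- viewer.boxes_of(picture, label): "extent" ([centre column, centre row, width, height] in pixels, round what is visible of it).
- viewer.spot_point(picture, label): "point" ([column, row] in pixels: a listed point, or the origin of a listed thing).
The state is a dict: "time": time; "q": joint angles; "joint_vel": joint speeds; "joint_torque": joint torques, N m; "tool_pos": TCP position; "tcp_rot": TCP orientation; "wrist_force": force on the tool from outside, world axes, zero at the start; "torque": the same for the moment, N m; "width": opening from 0.0 (shut) to 1.0 (fully open); "grip_force": force on a finger pad.
Only numpy, scipy, OpenCV 4.12 (cv2) and the standard library are available. Lean on these libraries where they do the work, as an engineer would, in place of code of your own. Each camera call takes 0.05 s, during which the arm holds its last target. There are 200 camera calls.

TASK

Lift the yellow infrared thermometer straight up out of its holster and aim it at the black dot stuck on the welded steel post: hold it level and upright, facing the dot squarely, with the lens about 10 cm from the dot and its line of sight falling on the dot. The post is hot, so touch it with nothing, and do not disturb the paint tin, magnet, marker and nut. Finish while still holding the thermometer there, steady in the air; do not put it down.

Things in the scene. Friction and masses are not known exactly. Their poses are not given: they have to be found in the camera images.
- thermometer: Loose yellow and black pistol-shaped infrared thermometer, 0.2 to 0.33 kg. Origin: middle of the barrel, on the sight line, the place to grip. Own x = sight line, towards the lens; y = across the barrel; z = up. Barrel 130 long (x), 40 wide (y), 44 high (z), centred on the origin, its flat sides free to pinch from above; round lens nose of 38 dia ahead of it. Starts level, origin 152 above the table.
- lens (a point): Centre of the thermometer's lens, at the front of its nose, 85 in front of the thermometer's origin along its x; same axes.
- grip_end (a point): Middle of the lower end of the thermometer's pistol grip, at x = -20, z = -118 from the thermometer's origin. The black grip, 40 (x) by 26 (y), hangs straight down from the barrel, x from -40 to 0, and starts inside the holster.
- holster: Fixed grey bench holster, 130 high: upright sleeve open at the top, outside 71 (x) by 40 (y), inside 65 by 34, on a foot plate 110 by 90 by 8. The barrel rests on its rim; the thermometer must rise straight up by 110 for its grip to leave the sleeve. Origin on the table below the thermometer's starting origin (within 2), x the way the thermometer points.
- post: Fixed hot welded post, 300 high: square steel tube 60 by 60 upright on a foot plate 140 by 140 by 10, cap plate 80 by 80 at the top. Origin: centre of its underside; its own -x side faces roughly towards the robot and carries the dot.
- dot: Flat round black sticker with a thin white edge, 40 dia, on the tube's face that looks towards the robot, its centre 190 to 250 above the table and up to 8 off the middle of the face. Origin: its centre. Own x points level into the post, square to the face (so the thermometer's x should point the same way); z = up.
- paint_tin: Loose open white paint tin, red inside, 104 dia, 128 high, standing; origin under its centre. Bystander, stands on the other side from the holster.
- magnet: Loose red triangular welding magnet lying flat, 68 by 110 by 16 high; origin under its centre. Bystander.
- marker: Loose white paint marker with a red band, lying, 134 long (along its y), 15 thick; origin under its centre. Bystander.
- nut: Loose dark steel hexagon nut lying flat, 36 by 41 by 19 high; origin under its centre. Bystander.
Mind the look-alikes: they are no part of the job. Of the things shaped like the thermometer, the yellow one is meant.

How it is judged:
On the way:
1. the thermometer has been lifted out of the holster, held by the fingers and roughly level (height (world z) of grip_end above 0.125 m and contact force between thermometer and holster below 0.1 N and contact force between thermometer and the fingers above 0.5 N and angle between thermometer's own z axis and vertical below 0.35 rad), for 0.1 s.
At the end, for the whole second after the job is handed in: The fingers hold the thermometer still in the air, clear of holster and post, grip end over 30 mm above the table, z within 0.12 rad of vertical, the dot 60 to 140 mm ahead of the lens, within 20 mm of the sight line sideways and in height, sight line within 0.3 rad of square to the face (x of dot in the frame of lens between 0.06 and 0.14 m and y of dot in the frame of lens between -0.02 and 0.02 m and z of dot in the frame of lens between -0.02 and 0.02 m and angle between the x axis of thermometer and the x axis of dot, either way round below 0.3 rad and angle between thermometer's own z axis and vertical below 0.12 rad and height (world z) of grip_end above 0.03 m and linear speed of thermometer below 0.015 m/s and angular speed of thermometer below 0.08 rad/s and contact force between thermometer and the fingers above 1 N and contact force between thermometer and holster below 0.1 N and contact force between thermometer and post below 0.1 N); the arm keeps its last pose, push and grip.
It fails at once if the hot post is touched by the thermometer or the robot (contact force between post and thermometer above 0.5 N or contact force between post and the fingers above 0.5 N or contact force between post and the arm above 0.5 N).
It fails at once if the paint tin is pushed more than 20 mm away or tipped (distance of paint_tin from where it was at the start of the episode above 0.02 m or angle between paint_tin's own z axis and vertical above 0.3 rad).
It fails at once if the welding magnet is pushed more than 20 mm away or tipped (distance of magnet from where it was at the start of the episode above 0.02 m or angle between magnet's own z axis and vertical above 0.3 rad).
It fails at once if the marker is pushed more than 20 mm away or tipped (distance of marker from where it was at the start of the episode above 0.02 m or angle between marker's own z axis and vertical above 0.3 rad).
It fails at once if the nut is pushed more than 20 mm away or tipped (distance of nut from where it was at the start of the episode above 0.02 m or angle between nut's own z axis and vertical above 0.3 rad).
It also fails if it takes over 38 s, if anything falls off the work surface, if the arm or the gripper's body presses on something with over 40 N, if the wrist force passes 120 N, or if a joint passes its speed limit or range.

## Working session

There is one attempt and no reset: what is moved stays moved. The work goes in short steps, Python scripts to look and compute and a tool call to move; the robot and the scene stay as the last step left them, time stands still between calls to the robot, and variables do not carry over. Pictures are saved under pics/ and viewed, at most 10 in all, crops included, and the job is handed in when it is done.

Besides the shell and the picture viewer there is one more tool, called after ">>>" as name(argument=value, ...), one argument or row to a line, values as JSON. step_arm: Moves the arm, as the interface text tells. Its arguments: {"type":"object","properties":{"series":{"type":"array"},"gripper":{"type":"number"},"newtons":{"type":"number"}},"required":["series"]}

```bash
mkdir -p pics; cat > h.py <<'E'
import numpy as np, cv2
from workcell import monitor, viewer, job
def ray(p,uv):
    K=np.array(p["intrinsics"]);T=np.array(p["T"])
    d=np.linalg.inv(K)@[uv[0],uv[1],1.]; d=np.array([d[0],-d[1],-d[2]])
    d=T[:3,:3]@d; return T[:3,3],d/np.linalg.norm(d)
def atz(p,uv,z):
    o,d=ray(p,uv); return o+d*(z-o[2])/d[2]
def tri(rs):
    A=sum(np.eye(3)-np.outer(d,d) for o,d in rs); b=sum((np.eye(3)-np.outer(d,d))@o for o,d in rs)
    x=np.linalg.solve(A,b); return x,[round(float(np.linalg.norm(np.cross(x-o,d)))*1000,1) for o,d in rs]
def proj(p,X):
    T=np.array(p["T"]);c=T[:3,:3].T@(np.array(X)-T[:3,3]); u=np.array(p["intrinsics"])@[c[0],-c[1],-c[2]]; return u[:2]/u[2]
E
python3 - <<'E'
from h import *
np.set_printoptions(precision=3,suppress=True)
for n in("scene","top"):
    p=viewer.read_camera(n); cv2.imwrite(f"pics/{n}0.png",p["image"][...,::-1]); print(n,p["T"],p["intrinsics"],[k for k in p])
    for l in["thermometer","lens","grip_end","holster","post","dot","paint_tin","magnet","marker","nut"]:
        print(l,[(np.round(a["point"],1).tolist(),round(a["score"],2)) for a in viewer.spot_point(p,l)][:4],[(np.round(a["extent"]).tolist(),round(a["score"],2)) for a in viewer.boxes_of(p,l)][:4])
print(monitor.read_state())
E
```

```text
scene [[-0.894  0.321 -0.313  0.064]
 [-0.448 -0.619  0.645  1.003]
 [ 0.014  0.717  0.697  1.118]
 [ 0.     0.     0.     1.   ]] [[574.054   0.    310.991]
 [  0.    574.054 228.673]
 [  0.      0.      1.   ]] ['image', 'intrinsics', 'T', 'shot']
thermometer [([281.4, 278.6], 0.97), ([192.1, 402.3], 0.75), ([382.2, 187.8], 0.43)] [([281.0, 277.0, 48.0, 51.0], 0.95), ([382.0, 324.0, 45.0, 49.0], 0.88), ([195.0, 412.0, 75.0, 83.0], 0.67)]
lens [([222.2, 373.9], 0.84), ([261.7, 259.1], 0.78), ([331.8, 221.1], 0.32)] [([194.0, 414.0, 72.0, 83.0], 0.95), ([280.0, 278.0, 48.0, 47.0], 0.74), ([383.0, 326.0, 48.0, 49.0], 0.55)]
grip_end [([224.7, 446.4], 0.72), ([368.1, 304.3], 0.6)] [([382.0, 325.0, 44.0, 47.0], 0.76), ([197.0, 413.0, 73.0, 85.0], 0.71), ([282.0, 277.0, 46.0, 51.0], 0.61)]
holster [([285.1, 322.9], 0.9), ([335.7, 218.1], 0.55)] [([277.0, 319.0, 29.0, 60.0], 0.81)]
post [([256.7, 226.1], 0.56)] [([256.0, 185.0, 61.0, 117.0], 0.85)]
dot [([266.4, 172.2], 0.51)] []
paint_tin [([382.7, 189.7], 0.68)] [([387.0, 174.0, 43.0, 56.0], 0.63)]
magnet [([333.6, 221.4], 0.69)] [([341
[... 294 characters left out ...]
 [[568.047   0.    314.447]
 [  0.    568.047 240.388]
 [  0.      0.      1.   ]] ['image', 'intrinsics', 'T', 'shot']
thermometer [] []
lens [] []
grip_end [] []
holster [] []
post [] []
dot [] []
paint_tin [] []
magnet [] []
marker [] []
nut [] []
{'time': 2.1, 'q': array([ 1.236,  0.264,  1.604,  0.   ,  1.274, -0.037]), 'joint_vel': array([ 0.003, -0.   ,  0.001,  0.   ,  0.001,  0.001]), 'joint_torque': array([ -0.   , -51.505, -36.771,  -0.   ,   0.001,  -0.   ]), 'tool_pos': array([0.198, 0.645, 0.231]), 'tcp_rot': array([-0.466, -3.107,  0.   ]), 'wrist_force': array([-0.883,  0.018, -0.298]), 'torque': array([ 0.006, -0.058,  0.008]), 'grip_force': 0.0, 'width': 0.9986349063598988}
```

View pics/scene0.png

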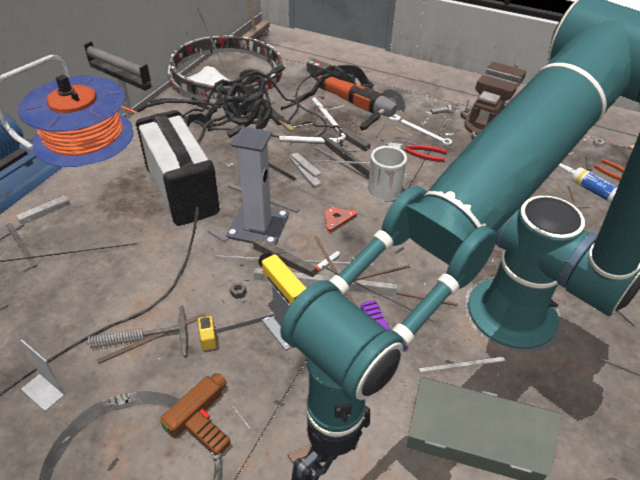

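View pics/top0.png

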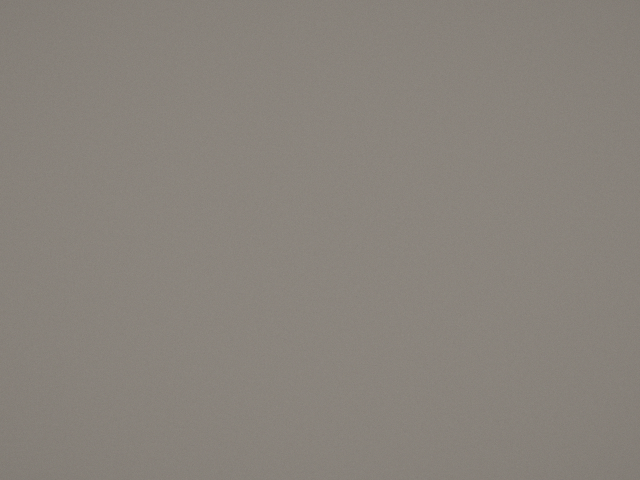

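The scene picture shows the yellow barrel at about (281,277) in the grey holster, partly hidden by the wrist. The post is at (256,185) with the dot seen edge-on at about (266,175), and the tin, magnet, marker and nut are at (387,174), (340,217), (327,262) and (237,289). The top camera gives a blank grey picture. Of the look-alikes, the brown pistol at (195,412) and the purple one at (375,315) are the wrong colour, and the yellow tape measure at (207,333) is the wrong shape.

```bash
python3 - <<'E'
from h import *
np.set_printoptions(precision=3,suppress=True)
p=viewer.read_camera("scene"); t=viewer.read_camera("top"); print(t["image"].std(),t["image"].mean((0,1)))
for n,uv,z in[("therm",(281.4,278.6),.152),("lens",(261.7,259.1),.152),("holster",(285,322.9),0),("post",(256.7,226),0),("tin",(382.7,189.7),0),("tintop",(387,160),.128),("magnet",(333.6,221.4),0),("marker",(319,265.7),0),("marker2",(328,262),0.007),("nut",(238,291.7),0),("dot",(266.4,175),.22)]:
    print(n,atz(p,uv,z))
c=p["image"][90:390,130:430]; cv2.imwrite("pics/c1.png",cv2.resize(c,(600,600),interpolation=cv2.INTER_CUBIC)[...,::-1])
E
```

```text
5.8534319221228746 [136.829 131.004 123.718]
therm [0.485 0.28  0.152]
lens [0.553 0.249 0.152]
holster [0.477 0.285 0.   ]
post [0.706 0.028 0.   ]
tin [ 0.45  -0.283  0.   ]
tintop [ 0.443 -0.263  0.128]
magnet [ 0.523 -0.089  0.   ]
marker [0.485 0.082 0.   ]
marker2 [0.467 0.065 0.007]
nut [0.627 0.254 0.   ]
dot [0.651 0.051 0.22 ]
```

View pics/c1.png

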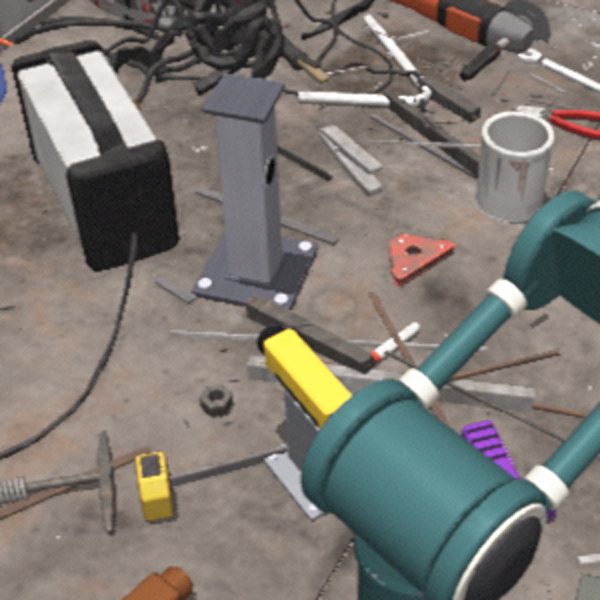

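The crop confirms it: the yellow pistol sits in the grey holster and its nose points towards the post. The wrist hides its rear, so I'll move the arm aside first.

>>> step_arm(
  series=[0.05,-0.02,-0.03,0,0.1,-0.04,-0.07,0,0.155,-0.06,-0.1,0,0.21,-0.085,-0.12,0,0.265,-0.11,-0.12,0,0.32,-0.13,-0.12,0,0.375,-0.155,-0.12,0,0.41,-0.167,-0.12,0],
)

```text
time: 3.2
tool_pos: [-0.246, 0.605, 0.3515]
tcp_rot: [-0.462, -3.107, -0.0]
wrist_force: [0.3, 1.0, 0.5]
width: 1.003
grip_force: 0.0
```

```bash
python3 - <<'E'
from h import *
np.set_printoptions(precision=3,suppress=True)
p=viewer.read_camera("scene"); cv2.imwrite("pics/s2.png",p["image"][...,::-1])
for l in["thermometer","lens","grip_end","holster","post","dot","marker"]:
    print(l,[(np.round(a["point"],1).tolist(),round(a["score"],2)) for a in viewer.spot_point(p,l)][:3],[(np.round(a["extent"]).tolist(),round(a["score"],2)) for a in viewer.boxes_of(p,l)][:3])
c=p["image"][110:360,200:450]; cv2.imwrite("pics/c2.png",cv2.resize(c,(600,600),interpolation=cv2.INTER_CUBIC)[...,::-1])
s=monitor.read_state();print(s["time"],s["tool_pos"],s["q"],viewer.read_camera("top")["image"].std())
E
```

```text
thermometer [([283.0, 278.3], 0.82), ([191.9, 401.3], 0.65), ([375.8, 346.2], 0.58)] [([196.0, 412.0, 71.0, 87.0], 0.92), ([374.0, 331.0, 71.0, 60.0], 0.69), ([282.0, 279.0, 49.0, 56.0], 0.67)]
lens [([221.5, 377.6], 0.91), ([264.7, 258.7], 0.89), ([343.7, 353.1], 0.61)] [([280.0, 280.0, 51.0, 52.0], 0.88), ([195.0, 413.0, 73.0, 79.0], 0.82), ([373.0, 332.0, 68.0, 62.0], 0.58)]
grip_end [([224.0, 447.0], 0.63), ([369.6, 304.5], 0.58)] [([282.0, 282.0, 48.0, 54.0], 0.89), ([374.0, 331.0, 66.0, 61.0], 0.71), ([195.0, 412.0, 72.0, 83.0], 0.57)]
holster [([285.5, 325.5], 0.79)] [([290.0, 319.0, 56.0, 58.0], 0.78)]
post [([259.2, 227.3], 0.91), ([283.9, 280.6], 0.17)] [([257.0, 185.0, 61.0, 116.0], 0.66)]
dot [([265.0, 171.6], 0.52), ([238.4, 289.4], 0.34)] [([266.0, 174.0, 4.0, 12.0], 0.56)]
marker [([319.8, 265.9], 0.49)] [([328.0, 261.0, 23.0, 22.0], 0.63)]
3.95 [-0.242  0.606  0.351] [1.913 0.175 1.495 0.    1.472 0.641] 5.853254868998289
```

View pics/c2.png

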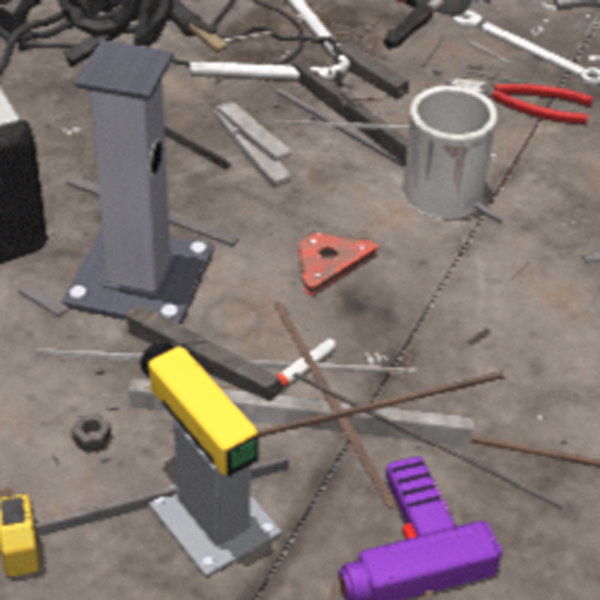

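The crop shows the yellow barrel's nose at about (265,258) and its rear screen at (301,299). The tin, magnet, marker and nut stay clear of the lift path, and the dot is on the post's face at (265,174). Next I'll fit the poses to the known sizes.

```bash
cat > fit.py <<'E'
from h import *
from scipy.optimize import minimize, least_squares
def pose(x,y,a): 
    c,s=np.cos(a),np.sin(a); return lambda P:np.array(P,float)@np.array([[c,s,0],[-s,c,0],[0,0,1]])+[x,y,0]
def box(l,w,z0,z1): return [(i*l/2,j*w/2,k) for i in(-1,1) for j in(-1,1) for k in(z0,z1)]
def yellow(p,roi):
    hsv=cv2.cvtColor(p["image"],cv2.COLOR_RGB2HSV); m=cv2.inRange(hsv,(20,140,100),(35,255,255)); k=np.zeros_like(m); u0,v0,u1,v1=roi; k[v0:v1,u0:u1]=m[v0:v1,u0:u1]
    cs,_=cv2.findContours(k,cv2.RETR_EXTERNAL,cv2.CHAIN_APPROX_NONE); return cv2.convexHull(max(cs,key=cv2.contourArea))
def barrel(p,roi,x0,z=.152):
    H=np.zeros((480*8,640*8),np.uint8)[:, :]; h=yellow(p,roi); S=8
    u0,v0,u1,v1=roi; sh=((v1-v0)*S,(u1-u0)*S)
    A=cv2.fillConvexPoly(np.zeros(sh,np.uint8),((h.reshape(-1,2)-[u0,v0]+.5)*S).astype(np.int32),1)
    A=cv2.dilate(A,np.ones((S,S),np.uint8))
    def f(q):
        P=np.array([proj(p,X) for X in pose(*q)(box(.13,.04,z-.022,z+.022))])
        B=cv2.fillConvexPoly(np.zeros(sh,np.uint8),cv2.convexHull(((P-[u0,v0]+.5)*S).astype(np.int32)),1)
        return 1-(A&B).sum()/(A|B).sum()
    r=minimize(f,x0,method="Nelder-Mead",options=dict(initial_simplex=[x0,np.add(x0,[.01,0,0]),np.add(x0,[0,.01,0]),np.add(x0,[0,0,.1])],xatol=1e-4,fatol=1e-4)); return r.x,1-r.fun
E
python3 - <<'E'
from fit import *
np.set_printoptions(precision=4,suppress=True)
p=viewer.read_camera("scene")
for a0 in(-.6,-.3): print("therm",barrel(p,(240,240,330,330),[.485,.28,a0]))
c=lambda x,y:(200+x/2.4,110+y/2.4)
uv=np.array([c(77,80),c(100,42),c(172,50),c(153,97),c(78,291),c(168,310),c(198,246)])
mod=lambda q,b:pose(*q)([(-.04,.04,.3),(.04,.04,.3),(.04,-.04,.3),(-.04,-.04,.3),(-b,b,.01),(-b,-b,.01),(b,-b,.01)])
# cap corners (image order left,back,right,front) vs bolt holes: try cyclic labelings of yaw
for k in range(4):
    r=least_squares(lambda q:(np.array([proj(p,X) for X in mod(q[:3],q[3])])-uv).ravel(),[.7,.03,-.5+k*np.pi/2,.055])
    print("post",r.x,r.cost); print((r.fun.reshape(-1,2)).round(1).tolist()) if r.cost<60 else 0
c=p["image"][115:245,215:305]; cv2.imwrite("pics/c3.png",cv2.resize(c,None,fx=4.5,fy=4.5,interpolation=cv2.INTER_CUBIC)[...,::-1])
E
```

```text
therm (array([ 0.4815,  0.2787, -0.5323]), np.float64(0.8750055960961634))
therm (array([ 0.4812,  0.279 , -0.532 ]), np.float64(0.8749216862078224))
post [ 0.7032  0.0242 -1.3518  0.0541] 7.257115896804784
[[-1.1, 0.4], [0.2, -2.0], [0.8, -0.5], [-1.0, -1.4], [0.7, 1.4], [1.0, 0.6], [-0.4, 1.2]]
post [ 0.7032  0.0242 -1.3518  0.0541] 7.257115896812653
[[-1.1, 0.4], [0.2, -2.0], [0.8, -0.5], [-1.0, -1.4], [0.7, 1.4], [1.0, 0.6], [-0.4, 1.2]]
post [0.7032 0.0242 4.9314 0.0541] 7.257115896799363
[[-1.1, 0.4], [0.2, -2.0], [0.8, -0.5], [-1.0, -1.4], [0.7, 1.4], [1.0, 0.6], [-0.4, 1.2]]
post [0.7032 0.0242 4.9314 0.0541] 7.2571158968227705
[[-1.1, 0.4], [0.2, -2.0], [0.8, -0.5], [-1.0, -1.4], [0.7, 1.4], [1.0, 0.6], [-0.4, 1.2]]
```

View pics/c3.png

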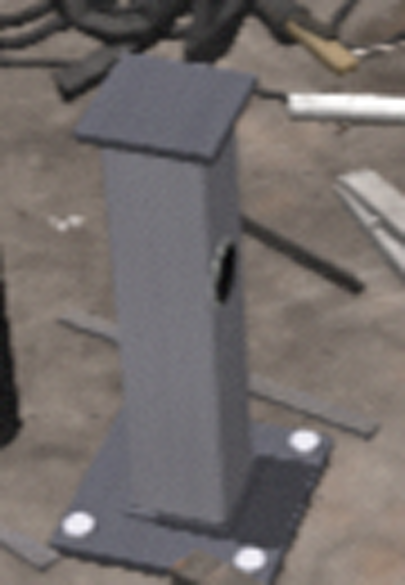

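The enlarged post shows its cap corners, three foot bolts and the dot on the right-hand face, which looks towards the robot, at crop (224,271), i.e. (264.8,175.2). I'll refine the fit and overlay it.

```bash
python3 - <<'E'
from fit import *
np.set_printoptions(precision=4,suppress=True)
p=viewer.read_camera("scene")
c=lambda x,y:(215+x/4.5-.4,115+y/4.5-.4)
uv=np.array([c(78,128),c(122,57),c(257,78),c(212,153),c(78,524),c(250,558),c(303,440)])
mod=lambda q,b:pose(*q)([(-.04,.04,.3),(.04,.04,.3),(.04,-.04,.3),(-.04,-.04,.3),(-b,b,.012),(-b,-b,.012),(b,-b,.012)])
rot=lambda l:l
f=lambda q:(np.array([proj(p,X) for X in mod(q[:3],q[3])])-uv).ravel()
r=least_squares(f,[.7,.03,-1.35,.055]); print(r.x,r.fun.reshape(-1,2).round(1).tolist())
x,y,a=r.x[:3]; a+=np.pi/2; d=np.array([np.cos(a),np.sin(a),0]); F=np.array([x,y,0])-.03*d
o,v=ray(p,c(224,271)); D=o+v*((F-o)@d)/(v@d); lat=(D-F)@[-d[1],d[0],0]; print("dot",D,"yaw",a,"lateral",lat)
T,s=barrel(p,(240,240,330,330),[.4815,.279,-.53]); print(T,s)
im=p["image"].copy()
S=4; im=cv2.resize(im[110:340,215:335],None,fx=S,fy=S,interpolation=cv2.INTER_CUBIC)[...,::-1].copy()
q=lambda X:tuple(((proj(p,X)+.5-[215,110])*S).astype(int).tolist())
def draw(B,col):
    for i in range(8):
        for k in(1,2,4):
            if not i&k: cv2.line(im,q(B[i]),q(B[i|k]),col,1)
draw(pose(*T)(box(.13,.04,.130,.174)),(255,0,255)); draw(pose(*T)(box(.11,.09,0,.008)),(255,255,0))
draw(pose(*T)([(u*1,v,z) for u,v,z in box(.071,.04,0,.130)]),(0,255,255))
draw(pose(x,y,a)(box(.06,.06,.01,.3)),(0,255,0)); draw(pose(x,y,a)(box(.14,.14,0,.01)),(0,0,255));draw(pose(x,y,a)(box(.08,.08,.29,.3)),(0,0,255))
cv2.circle(im,q(D),4,(0,255,255),1)
cv2.imwrite("pics/o4.png",im[:600] if 0 else cv2.resize(im,(313,600)))
E
```

```text
[ 0.7044  0.0242 -1.3642  0.0543] [[-1.5, 0.5], [-0.0, -1.9], [0.5, -1.5], [0.4, 0.3], [0.6, 0.7], [0.2, 0.7], [0.0, 0.8]]
dot [0.6737 0.0245 0.1931] yaw 0.20663574171669796 lateral 0.006601875550729119
[ 0.4802  0.2792 -0.5399] 0.8749873900128902
```

View pics/o4.png

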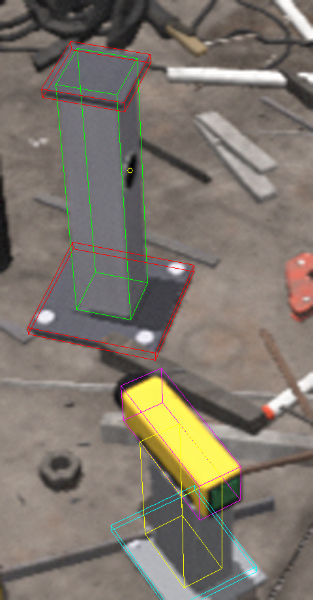

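The overlay matches both the barrel and the post. The thermometer is at (0.480, 0.279) with yaw -0.54, and the dot is at about (0.674, 0.024, 0.193) with yaw 0.207. I'll move over the thermometer at z 0.35.

>>> step_arm(
  series=[-0.06,-0.0075,0,0,-0.12,-0.015,0,0,-0.18,-0.023,0,0,-0.24,-0.031,0,0,-0.3,-0.038,0,0,-0.36,-0.046,0,0,-0.42,-0.0535,0,0,-0.476,-0.061,0,0],
  gripper=1,
)

```text
time: 5.1
tool_pos: [0.1958, 0.4069, 0.3516]
tcp_rot: [0.466, 3.106, 0.002]
wrist_force: [0.4, 0.2, 0.5]
width: 1.0
grip_force: 0.0
```

>>> step_arm(
  series=[-0.06,-0.008,0,0.04,-0.12,-0.0155,0,0.08,-0.18,-0.023,0,0.12,-0.24,-0.031,0,0.18,-0.3,-0.039,0.04,0.242,-0.31,-0.04,0.08,0.242,-0.31,-0.04,0.11,0.242,-0.31,-0.04,0.11,0.242],
)

```text
time: 6.1
tool_pos: [0.4772, 0.2775, 0.238]
tcp_rot: [-0.837, -3.023, 0.007]
wrist_force: [-0.6, -0.5, -0.2]
width: 1.001
grip_force: 0.0
```

```bash
cat > st.py <<'E'
from h import *
from scipy.spatial.transform import Rotation as R
np.set_printoptions(precision=4,suppress=True)
def delta(X,yaw): # goal TCP, thermometer yaw wanted -> shift in tool axes, turn
    s=monitor.read_state(); M=R.from_rotvec(s["tcp_rot"]).as_matrix(); phi=np.arctan2(M[1,1],M[0,1])
    print(s["time"],s["tool_pos"],"y-axis",phi,"zaxis",M[:,2],"q",s["q"],"F",s["wrist_force"],"w",s["width"],s["grip_force"])
    print("shift",M.T@(np.array(X)-s["tool_pos"]),"turn",-(yaw+np.pi/2-phi))
E
python3 -c "
from st import *
delta([.4802,.2792,.137],-.54)"
```

```text
6.1 [0.4772 0.2775 0.238 ] y-axis 1.0303388573086159 zaxis [-0.006  -0.0031 -1.    ] q [ 0.4816  0.0316  1.8562  0.      1.2605 -0.5488] F [-0.5577 -0.5242 -0.1541] w 1.0010925756837068 0.0
shift [-0.0021  0.0036  0.101 ] turn -0.0004574694862806705
```

>>> step_arm(
  series=[-0.002,0.003,0.02,0,-0.002,0.003,0.04,0,-0.002,0.003,0.06,0,-0.002,0.003,0.08,0,-0.002,0.003,0.1,0,-0.002,0.003,0.1,0],
)

```text
time: 6.85
tool_pos: [0.4802, 0.2795, 0.1386]
tcp_rot: [-0.836, -3.025, 0.005]
wrist_force: [-0.4, 0.8, 0.2]
width: 1.004
grip_force: 0.0
```

```bash
python3 -c "
from st import *
p=viewer.read_camera('scene')
cv2.imwrite('pics/g5.png',cv2.resize(p['image'][190:350,220:380],(600,600),interpolation=cv2.INTER_CUBIC)[...,::-1])
delta([.4802,.2792,.137],-.54)"
```

```text
6.9 [0.4812 0.28   0.1401] y-axis 1.031302416223916 zaxis [-0.0021 -0.0011 -1.    ] q [ 0.4823  0.1188  1.9515 -0.      1.0737 -0.549 ] F [ 0.8307 -0.189   0.468 ] w 0.9995635293252391 0.0
shift [ 0.0005 -0.0012  0.0031] turn 0.0005060894290194184
```

View pics/g5.png

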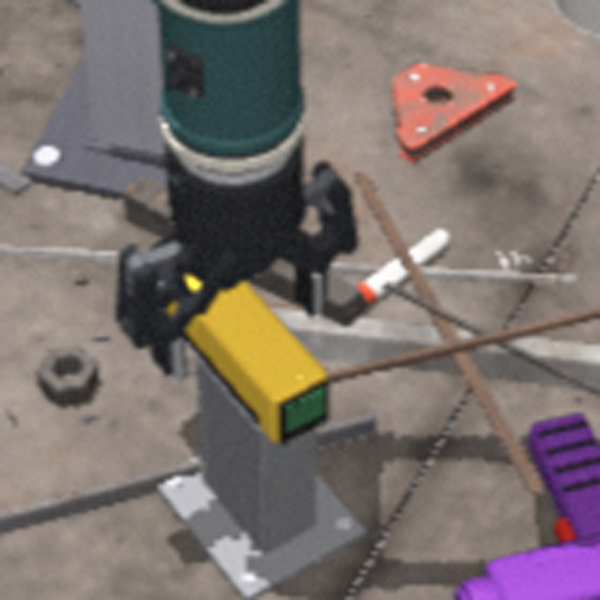

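The open fingers straddle the middle of the barrel, one on each side at crop (170,345) and (318,285), with the rear screen at (303,405). I'll close now.

>>> step_arm(
  series=[0,0,0.002,0,0,0,0.002,0,0,0,0.002,0,0,0,0.002,0,0,0,0.002,0,0,0,0.002,0,0,0,0.002,0,0,0,0.002,0],
  gripper=0,
  newtons=60,
)

```text
time: 7.9
tool_pos: [0.4829, 0.2806, 0.1404]
tcp_rot: [0.837, 3.026, 0.002]
wrist_force: [-0.5, -0.2, 6.0]
width: 0.464
grip_force: 60.5
```

>>> step_arm(
  series=[0,0,-0.015,0,0,0,-0.035,0,0,0,-0.055,0,0,0,-0.075,0,0,0,-0.095,0,0,0,-0.115,0,0,0,-0.135,0,0,0,-0.135,0],
)

```text
time: 8.9
tool_pos: [0.4834, 0.281, 0.2771]
tcp_rot: [0.837, 3.025, 0.005]
wrist_force: [0.4, 0.4, -2.2]
width: 0.466
grip_force: 59.9
```

```bash
python3 - <<'E'
from st import *
from fit import barrel
p=viewer.read_camera('scene')
cv2.imwrite('pics/g6.png',cv2.resize(p['image'][120:340,200:420],(600,600),interpolation=cv2.INTER_CUBIC)[...,::-1])
delta([.4927,-.0135,.275],.207)
E
```

```text
8.95 [0.4827 0.2806 0.2754] y-axis 1.0309930281717723 zaxis [ 0.0018  0.0009 -1.    ] q [ 0.482   0.0168  1.8026 -0.      1.3202 -0.549 ] F [-0.9691 -1.0552 -3.0241] w 0.46063311552708347 59.9294011015445
shift [-0.1598 -0.2471  0.0001] turn -0.7468032986231243
```

View pics/g6.png

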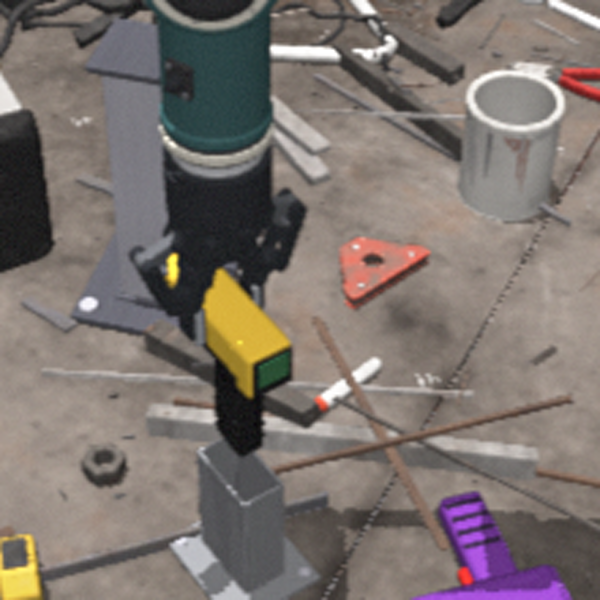

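The thermometer is out of the holster and level. Its grip end is clear of the sleeve at crop (240,450), and it hangs from the fingers. I'll carry it over to stand in front of the dot.

>>> step_arm(
  series=[-0.016,-0.025,0,-0.07,-0.036,-0.056,0,-0.17,-0.058,-0.089,0,-0.27,-0.08,-0.123,0,-0.37,-0.102,-0.157,0,-0.47,-0.124,-0.191,0,-0.57,-0.146,-0.225,0,-0.67,-0.16,-0.247,0,-0.747],
)

```text
time: 9.95
tool_pos: [0.4915, -0.0155, 0.2728]
tcp_rot: [0.327, -3.122, -0.0]
wrist_force: [0.7, -0.5, -2.3]
width: 0.465
grip_force: 60.0
```

>>> step_arm(
  series=[0,0,0.015,0,0,0,0.04,0,0,0,0.065,0,0,0,0.085,0,0,0,0.09,0,0,0,0.09,0,0,0,0.09,0],
)

```text
time: 10.82
tool_pos: [0.4931, -0.0136, 0.1851]
tcp_rot: [-0.325, 3.123, -0.0]
wrist_force: [0.9, 0.2, -1.6]
width: 0.466
grip_force: 60.1
```

```bash
python3 - <<'E'
from st import *
p=viewer.read_camera('scene')
cv2.imwrite('pics/g7.png',cv2.resize(p['image'][110:290,210:390],(720,720)[:2],interpolation=cv2.INTER_CUBIC)[:600,...,::-1])
for l in["lens","thermometer","dot","grip_end"]: print(l,[(np.round(a["point"],1).tolist(),round(a["score"],2)) for a in viewer.spot_point(p,l)][:4])
delta([.4927,-.0135,.183],.207)
E
```

```text
lens [([344.2, 352.7], 0.86), ([301.3, 185.0], 0.56)]
thermometer [([191.8, 399.5], 0.95), ([376.2, 342.4], 0.78), ([334.4, 190.5], 0.7)]
dot [([381.1, 187.8], 0.69), ([269.5, 176.2], 0.58)]
grip_end [([343.7, 224.7], 0.81), ([224.4, 447.5], 0.68), ([366.6, 303.4], 0.63)]
11.075 [ 0.4929 -0.0138  0.185 ] y-axis 1.77787994953396 zaxis [ 0.0012 -0.0001 -1.    ] q [-0.0786 -0.0492  2.0368  0.      1.1527 -1.8565] F [ 0.499   0.109  -2.5115] w 0.4641683041056907 60.13339306198759
shift [0.0001 0.0004 0.002 ] turn 8.362273906326045e-05
```

View pics/g7.png

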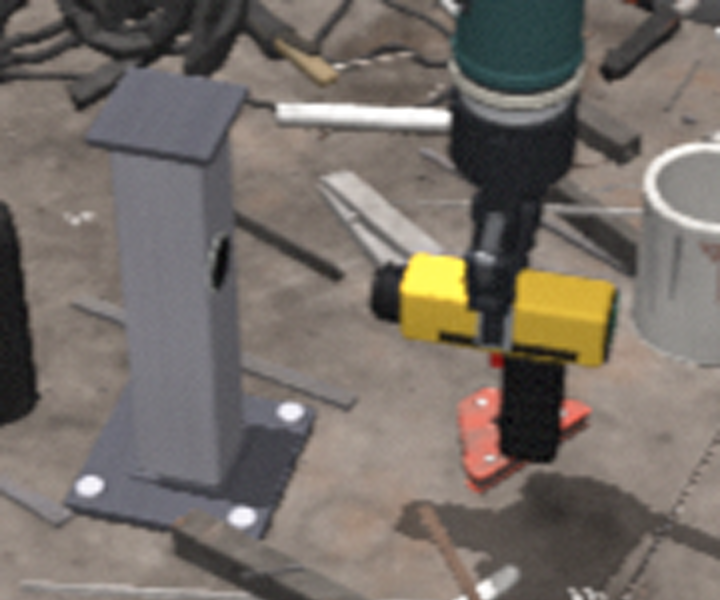

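The thermometer is level and faces the post, with its lens nose at about (304,182) and the dot at (264.8,175). I'll check the sight line numerically against the image.

```bash
python3 - <<'E'
from st import *
from fit import pose,box
p=viewer.read_camera('scene'); s=monitor.read_state(); t=s["tool_pos"]
a=.207; W=pose(t[0]-.0016,t[1],a); z=t[2]+.012
L=W([(.085,0,z),(.085+.1,0,z)]); print("lens",L, "px",[proj(p,X) for X in L])
print("dot model px",proj(p,[.6737,.0245,.1931]))
im=cv2.resize(p['image'][110:290,210:390],(720,720),interpolation=cv2.INTER_CUBIC)[:600,...,::-1].copy()
q=lambda X:tuple(((proj(p,X)+.5-[210,110])*4).astype(int).tolist())
B=W(box(.13,.04,z-.022,z+.022))
for i in range(8):
    for k in(1,2,4):
        if not i&k: cv2.line(im,q(B[i]),q(B[i|k]),(255,0,255),1)
N=[W([(x,.019*np.cos(f),z+.019*np.sin(f))])[0] for x in(.085,) for f in np.linspace(0,6.28,30)]
cv2.polylines(im,[np.array([q(X) for X in N])],True,(0,0,255),1)
# expected dot outline if sight line is exact, 100 mm ahead
D=[W([(.185,.02*np.cos(f),z+.02*np.sin(f))])[0] for f in np.linspace(0,6.28,30)]
cv2.polylines(im,[np.array([q(X) for X in D])],True,(0,255,0),1)
G=W(box(.04,.026,z-.118,z-.022)-np.array([.02,0,0]))
for i in range(8):
    for k in(1,2,4):
        if not i&k: cv2.line(im,q(G[i]),q(G[i|k]),(0,255,255),1)
cv2.imwrite('pics/o8.png',im)
E
```

```text
lens [[0.5743 0.0036 0.1968]
 [0.6722 0.0242 0.1968]] px [array([302.7075, 180.5471]), array([264.8905, 173.7852])]
dot model px [264.3791 174.8289]
```

View pics/o8.png

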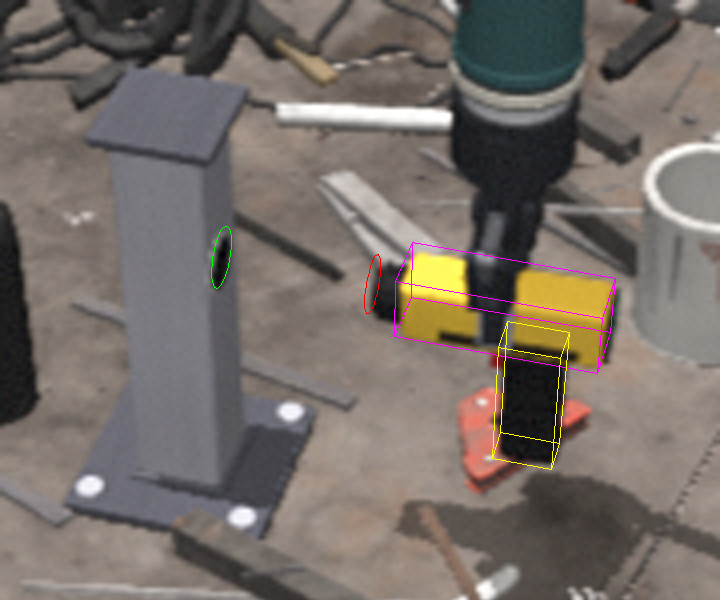

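The predicted dot outline, 100 mm ahead on the sight line, lies right on the dot. The held thermometer is within about 3 mm and a few hundredths of a radian of its model. Everything is inside tolerance and steady, so I'll hand it in.

```bash
python3 -c "
from h import *
s=monitor.read_state(); print(s['time'],s['tool_pos'],np.abs(s['joint_vel']).max(),s['grip_force']); print(job.finish_job())"
```

```text
11.125 [ 0.49275904 -0.01386072  0.18481527] 0.0033138421468687784 60.13353908609133
the job is handed in; nothing more can be done
None
```

The job is handed in at about 11 s: the arm is holding the yellow thermometer steady and level, lens about 10 cm from the dot and sight line on it by my measurements; the hand-in call gave no verdict.

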